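# Poke the stuck shot glass out of its block over the knock-out peg

## Task

The chrome shot glass used as a marble measure is stuck down in its wooden block. Feel for the knock-out peg with the hole in the block's underside, gently lower the block over it until the block sits flat on the round foot and the glass has been poked up, and leave the block there. Then take the glass out, set it gently upright inside the black ashtray and let go, without disturbing the other things.

Things in the scene. Friction and masses are not known exactly. Their poses are not given: they have to be found in the camera images.
- block_center (a point): Centre (half-way up) of the loose, upright wooden block: 100 mm (its x) by 60 mm (its y) by 54 mm high, 0.3 kg, z up. A round recess in its middle, 38 mm wide and 44 mm deep, opens upward and holds the glass. Grip the block across its 60 mm sides, near its top, centred over the recess; the glass will rise between the fingers to 30 mm above the block's top.
- block_hole (a point): Lower mouth of the access hole, in the middle of the block's underside (27 mm below the block's centre): 18 mm round, straight up through the 10 mm floor of the recess to the glass. Two small springs in the lowest 14 mm of the recess clamp the glass: pushing it up takes roughly 5 to 15 N until it has risen 14 mm, then it is loose.
- glass_center (a point): Centre (half-way up) of the chrome shot glass: straight round cup, 36 mm in diameter, 42 mm high, 2.5 mm wall, 0.12 kg, open on top, closed bottom, z up. At the start its rim lies 2 mm below the block's top (its centre 4 mm above the block's centre), too deep to grip. Once poked up it stands loose on the peg's end, its upper 30 mm clear of the block.
- stand: Knock-out stand, fixed: a round wooden foot 120 mm in diameter, 15 mm high, origin at the centre of its underside, z up, with one upright steel peg. With the block fully down on the foot the block's centre is 42 mm above the surface. Pressing block or glass on the peg or foot must stay gentle: 60 N is too much.
- foot_top (a point): Centre of the foot's top face, 15 mm above the surface. The flat-ended peg, 12 mm in diameter, rises 42 mm above this face (end at 57 mm). It stands 5 mm away from this centre in a direction that differs each time and is not reported nor tied to the foot's axes: find it by feel or by eye. The access hole leaves 3 mm of play all round it.
- dish: The black bakelite ashtray used as a sorting dish: round, loose, 0.45 kg, 132 mm over the rim, 26 mm high, flat inner floor about 106 mm wide lying 8 mm above its underside. Origin at the centre of its underside, z up.
- jug: Bystander: marbled clay jug, about 105 mm wide, 140 mm high, one handle. Origin at the centre of its underside.
- wedge: Bystander: black rubber doorstop wedge, 120 by 42 by 30 mm. Origin at the centre of its underside, x along its length.
- jar: Bystander: amber glass jar with a cork lid, 60 mm wide, 90 mm high. Origin at the centre of its underside.
- scoop: Bystander: a spoon lying flat, x along its length.
- brush: Bystander: a brush lying flat, x along its length.

How it is judged:
On the way:
1. the block sits flat on the stand's foot with the peg through its access hole, and the glass stands poked up by at least 26 mm (z of block_center in the frame of stand below 0.046 m and angle between block_center's own z axis and vertical below 0.06 rad and horizontal distance between block_center and stand below 0.012 m and z of glass_center in the frame of block_center above 0.03 m), for 0.2 s.
At the end, for the whole second after the job is handed in: The glass stands upright (within 0.1 rad) and at rest on the ashtray's inner floor, its axis within 36 mm of the ashtray's centre; the block lies flat on the stand's foot (within 4 mm of fully down, within 0.06 rad of level) over the peg, at rest (z of block_center in the frame of stand below 0.046 m and angle between block_center's own z axis and vertical below 0.06 rad and horizontal distance between block_center and stand below 0.012 m and horizontal distance between glass_center and dish below 0.036 m and z of glass_center in the frame of dish between 0.025 and 0.033 m and angle between glass_center's own z axis and vertical below 0.1 rad and linear speed of each of glass, block below 0.02 m/s); the robot touches nothing.
It fails at once if the block or the glass is pressed on the stand (peg or foot) with more than 60 N (contact force between any of block, glass and stand above 60 N).
It fails at once if the glass is dropped or pressed hard into the ashtray: faster than 0.4 m/s within 16 mm of its floor, or with more than 60 N (contact force between glass and dish above 60 N or (linear speed of glass above 0.4 m/s and horizontal distance between glass_center and dish below 0.06 m and z of glass_center in the frame of dish below 0.045 m)).
It fails at once if the ashtray is shoved by more than 30 mm (distance of dish from where it was at the start of the episode above 0.03 m).
It fails at once if the jug, rubber wedge, jar, spoon or brush is moved by more than 20 mm (distance of any of jug, wedge, jar, scoop, brush from where it was at the start of the episode above 0.02 m).
It also fails if it takes over 64 s, if anything falls off the work surface, if the arm or the gripper's body presses on something with over 40 N, if the wrist force passes 120 N, or if a joint passes its speed limit or range.

## Robot

A 6-joint arm with a two-finger parallel gripper is mounted at the origin on the work surface. World frame = base frame: x ahead of the robot, y to its left, z up, the work surface at z = 0. Lengths are in m, angles in rad, forces in N, time in s.
With the tool pointing down it reaches from about 0.425 to 0.925 m from the base axis. Payload 12.5 kg.
Tool frame: the origin (TCP) lies midway between the tips of the shut fingers; the grasp point (between the pads) lies 19 mm behind it; z points along the fingers, y is the direction in which the jaws open and shut (so a half turn about z gives the same grasp; the last joint's range is limited). The gripper opens to 85 mm and grips with 20 to 120 N. Pads are 22 mm wide; open, the fingers measure 114 mm over their backs; the gripper's body (76 mm by 85 mm) begins 54 mm behind the grasp point. The pads swing forward as they close: fully open they stand 13 mm farther back than shut.
Start: joints at [-1.425, 0.491, 1.559, -0, 1.092, -0.106], TCP at [0.156, -0.605, 0.231] pointing down, gripper open.
Joint ranges: [-3.1, 3.1], [-0.84, 2.19], [0.05, 2.79], [-1.13, 4.28], [0.06, 2.93], [-2.69, 2.69]. Speed limits (rad/s): [2.22, 2.22, 2.79, 3.14, 3.14, 3.14].

## Interface

Orientations are given as a unit quaternion [w, x, y, z].
In Python, from station import * gives the robot as it stands.
- The arm moves only by the shell command python3 -m inch 'ROWS' [FORCE]. ROWS is JSON, a list of rows, each a list of 7 numbers: the shift along the tool's x, y, z in mm, then the turn, a rotation vector about the tool's x, y, z in degrees, then the opening, from 0 (shut) to 1 (fully open). In form: [[dx, dy, dz, rx, ry, rz, grip], ...]. A call has 1 to 12 rows; each row is the pose to reach, as a shift and turn from the pose commanded when the call began, along the tool's axes at that moment; what a row does not reach only later rows make up. A row lasts 1/12 s, in which the tool goes at most 41.7 mm and 7.16 degrees, less where a joint would pass 70% of its speed; a pose out of reach is approached as far as the arm can. A call with a gripper value outside its range is refused whole. The fingers move at their own pace and stop on an object; FORCE is the grip in N (left out, the last holds). Time passes only in rows, so rows that repeat a pose let the fingers close. It gives the time, the measured TCP pose, the force and the opening at its end, in the units of the state.
- sense(): the state, without advancing time (a new reading comes with each control period).
- capture(name): name is "scene" or "top" or "wrist"; returns the picture (420x560x3 uint8, blue, green, red); there is no depth.
- camera_model(name): a dict with "fov_y" (degrees; the focal length in pixels is half the picture's height over the tangent of half this angle, whatever the lens; pixels are square), "cx", "cy" (the principal point, pixels), "extrinsics" (4x4, takes a point from world to camera coordinates). Camera axes: x right, y down, z forward; pixel columns grow to the right and rows downward; lengths in m; the calibration is good to about 2 mm. A picture is of the moment at which its call begins: read the wrist's pose just before it. camera_model takes no time and is no camera call; for the wrist camera it gives the pose at the moment of the call.
- finish_job(): hands the job in, once; it reports no verdict.
Trained networks look in the newest picture that a camera, given by its name, has taken for a name from the list of things; names that differ only in an ending like _2 or _b are one class to them, and where a whole thing is asked for, a point or a joint stands for the part that bears it (a point fixed in the world has none). Each returns a list of dicts, best first, with "score" (0 to 1); they miss things now and then, are a little off and sometimes report something else, mostly with a low value. They report only what shows in the picture. A call takes as long as a camera call.
- look_for(camera, thing): "position" ([column, row] in pixels, amid what is visible of it).
- trace(camera, thing): "region" (420x560 bool, what is visible of it) and "position" ([column, row] in pixels, amid what is visible of it).
The state is a dict: "time_s": time; "joints": joint angles; "qd": joint speeds; "joint_torque": joint torques, N m; "tcp_pos": TCP position; "tcp_rot": TCP orientation; "contact_force": force on the tool from outside, world axes, zero at the start; "moment": the same for the moment, N m; "width": opening from 0.0 (shut) to 1.0 (fully open).
Only numpy, scipy, OpenCV 4.12 (cv2) and the standard library are available. Lean on these libraries where they do the work, as an engineer would, in place of code of your own. Each camera call takes 0.05 s, during which the arm holds its last target.

## Working session

There is one attempt and no reset: what is moved stays moved. The work goes in short steps, Python scripts to look and compute and a shell command to move; the robot and the scene stay as the last step left them, time stands still between calls to the robot, and variables do not carry over. Pictures are saved under pics/ and viewed, and the job is handed in when it is done.

```bash
ls; mkdir -p pics
python3 - <<'E'
from station import *
import cv2
print(sense())
for n in ("scene","top","wrist"):
    im=capture(n); cv2.imwrite(f"pics/{n}0.png",im)
    m=camera_model(n); print(n,m)
E
```

```text
pics
{'time_s': 0.0, 'joints': array([-1.42462019e+00,  4.91570100e-01,  1.55945592e+00, -2.21604941e-05,
        1.09170354e+00, -1.05615569e-01]), 'qd': array([-0.00084485, -0.00032297,  0.00148506, -0.00040649, -0.0005246 ,
       -0.00136209]), 'joint_torque': array([ 1.19962289e-03, -6.18455243e+01, -2.61600262e+01, -7.34629816e-05,
        4.01660713e-03, -1.69890615e-05]), 'tcp_pos': array([ 0.15568628, -0.60506172,  0.23071896]), 'tcp_rot': array([-5.68136805e-04,  9.92084776e-01,  1.25568600e-01, -2.13554336e-05]), 'contact_force': array([ 0.23815108, -0.28666966,  0.52312837]), 'moment': array([ 0.00905349, -0.01661407, -0.04698219]), 'width': 0.9986247020187101}
scene {'fov_y': 50.936297997759674, 'cx': 286.2244056813766, 'cy': 210.2244192049831, 'extrinsics': array([[ 0.19826788,  0.98005614, -0.0134096 , -0.12952673],
       [ 0.76464966, -0.16322071, -0.62343396, -0.39752055],
       [-0.613189  ,  0.11335329, -0.78176101,  1.56175687],
       [ 0.        ,  0.        ,  0.        ,  1.        ]])}
top {'fov_y': 43.629738170808345, 'cx': 270.2001048164808, 'cy': 204.1804503937913, 'extrinsics': array([[ 0.02173418, -0.99975549,  0.00407272,  0.01156848],
       [-0.99402479, -0.0220451 , -0.10690519,  0.56530455],
       [ 0.10696884, -0.00172488, -0.99426088,  1.4783754 ],
       [ 0.        ,  0.        ,  0.        ,  1.        ]])}
wrist {'fov_y': 66.44234331113037, 'cx': 281.23027793875514, 'cy': 207.02301307166965, 'extrinsics': array([[ 0.24938868, -0.9684026 , -0.00129927, -0.62472983],
       [-0.93210196, -0.2404038 ,  0.2709095 , -0.03622905],
       [-0.26266182, -0.06635072, -0.96260394,  0.37823185],
       [ 0.        ,  0.        ,  0.        ,  1.        ]])}
```

View pics/top0.png

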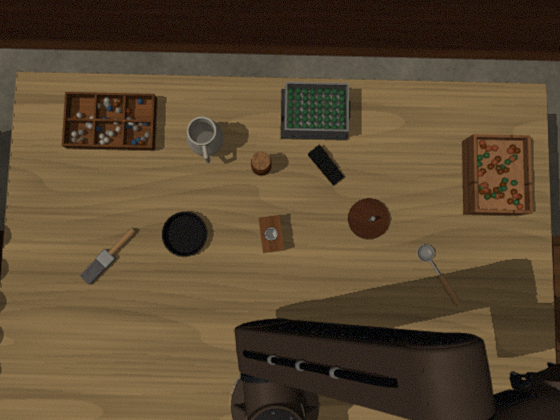

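View pics/scene0.png

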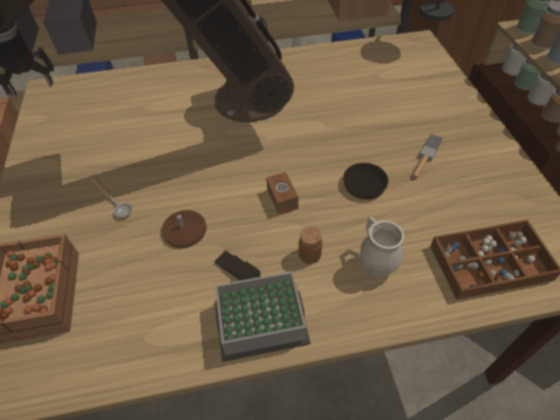

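View pics/wrist0.png

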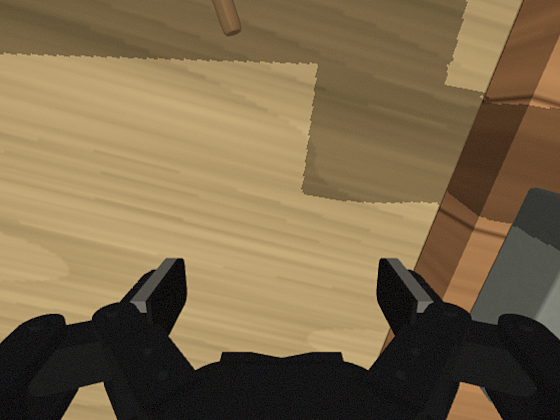

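The top view shows the block at (272,234), the stand at (369,218) with its peg near (374,218), the dish at (185,233), the jar at (261,162), the wedge at (326,165) and the jug at (204,137). The scene view agrees. Next I'll measure these.

```bash
cat > h.py <<'E'
from station import *
import numpy as np, cv2
def K(m):
    f=210/np.tan(np.radians(m["fov_y"])/2); return np.array([[f,0,m["cx"]],[0,f,m["cy"]],[0,0,1]])
def back(m,px,z):
    E=np.array(m["extrinsics"]);R,t=E[:3,:3],E[:3,3]
    c=-R.T@t; d=R.T@np.linalg.inv(K(m))@np.array([px[0],px[1],1.]); return c+d*(z-c[2])/d[2]
def proj(m,p):
    E=np.array(m["extrinsics"]);q=K(m)@(E[:3,:3]@np.asarray(p,float)+E[:3,3]);return q[:2]/q[2]
def tri(obs):
    A=[];b=[]
    for m,px in obs:
        E=np.array(m["extrinsics"]);R,t=E[:3,:3],E[:3,3];c=-R.T@t
        d=R.T@np.linalg.inv(K(m))@np.array([px[0],px[1],1.]);d/=np.linalg.norm(d)
        P=np.eye(3)-np.outer(d,d);A.append(P);b.append(P@c)
    return np.linalg.solve(sum(A),sum(b))
def rotT(s):
    from scipy.spatial.transform import Rotation as Ro
    q=s["tcp_rot"];return Ro.from_quat([q[1],q[2],q[3],q[0]])
E
python3 - <<'E'
from h import *
for n in ("top","scene"):
    im=capture(n); m=camera_model(n); vis=im.copy()
    for th,z in (("block_center",.054),("glass_center",.052),("stand",.015),("dish",.026),("jar",.09),("wedge",.03),("jug",.14)):
        r=trace(n,th)
        if not r: print(n,th,None);continue
        g=r[0]["region"].astype(np.uint8)
        c,_=cv2.findContours(g,cv2.RETR_EXTERNAL,cv2.CHAIN_APPROX_NONE); c=max(c,key=cv2.contourArea)
        w=np.array([back(m,p,z)[:2] for p in c[:,0]],np.float32)
        rect=cv2.minAreaRect(w*1000)
        print(n,th,round(r[0]["score"],2),r[0]["position"],np.round(back(m,r[0]["position"],z),4),"rect",np.round(rect[0],1),np.round(rect[1],1),round(rect[2],1))
        cv2.drawContours(vis,[c],-1,(0,255,0),1)
    cv2.imwrite(f"pics/{n}1.png",vis)
    if n=="top": cr=im[190:280,225:420]; cv2.imwrite("pics/topz.png",cv2.resize(cr,None,fx=4,fy=4,interpolation=cv2.INTER_CUBIC))
    else: cv2.imwrite("pics/scz.png",cv2.resize(im[160:260,150:310],None,fx=5,fy=5,interpolation=cv2.INTER_CUBIC))
E
```

```text
top block_center 0.94 [269.3, 227.0] [0.4977 0.0251 0.054 ] rect [479.5  19.9] [103.2  62.6] 7.1
top glass_center None
top stand 0.79 [368.5, 218.7] [ 0.5306 -0.2618  0.015 ] rect [ 531.4 -260.4] [120.  118.2] 45.5
top dish 0.96 [183.6, 234.6] [0.4723 0.27   0.026 ] rect [474.3 268.9] [126.  126.3] 1.3
top jar 0.59 [260.9, 166.3] [0.6639 0.0523 0.09  ] rect [671.9  52.2] [64.9 55.7] 1.3
top wedge 0.84 [328.4, 165.9] [ 0.6803 -0.1423  0.03  ] rect [ 683.8 -136.3] [121.8  48.6] 40.4
top jug 0.6 [200.5, 136.7] [0.7322 0.2164 0.14  ] rect [734.5 207.1] [108.7  96.1] 47.1
scene block_center 0.72 [307.3, 245.0] [0.6878 0.0476 0.054 ] rect [687.8  55.5] [ 57.9 109.2] 75.7
scene glass_center 0.5 [281.5, 190.5] [0.495  0.0194 0.052 ] rect [482.5  23.2] [27.9 29.9] 78.5
scene stand 0.61 [185.1, 230.8] [ 0.5497 -0.2559  0.015 ] rect [ 539.8 -259.7] [123.1 115.5] 12.4
scene dish 0.66 [363.0, 179.7] [0.4814 0.2618 0.026 ] rect [487.9 270.5] [123.9 145.8] 73.8
scene jar 0.79 [309.0, 244.9] [0.7119 0.0452 0.09  ] rect [711.1  47.7] [ 53.2 104.8] 75.8
scene wedge 0.6 [384.6, 248.3] [0.7227 0.2419 0.03  ] rect [718.1 237.1] [105.  178.7] 62.1
scene jug 0.67 [383.1, 247.7] [0.7865 0.1975 0.14  ] rect [785.3 195.5] [ 94.6 158.8] 61.7
```

View pics/topz.png

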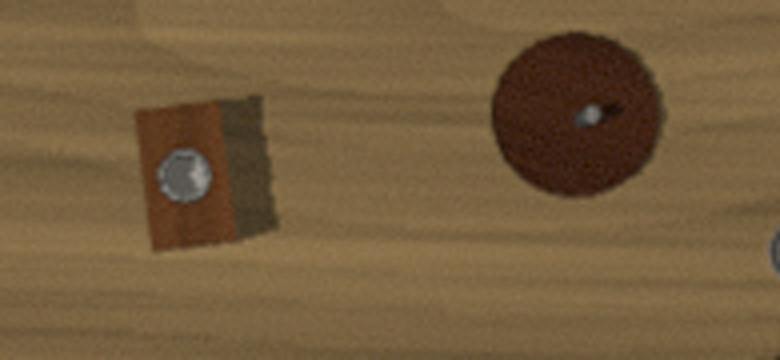

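View pics/scz.png

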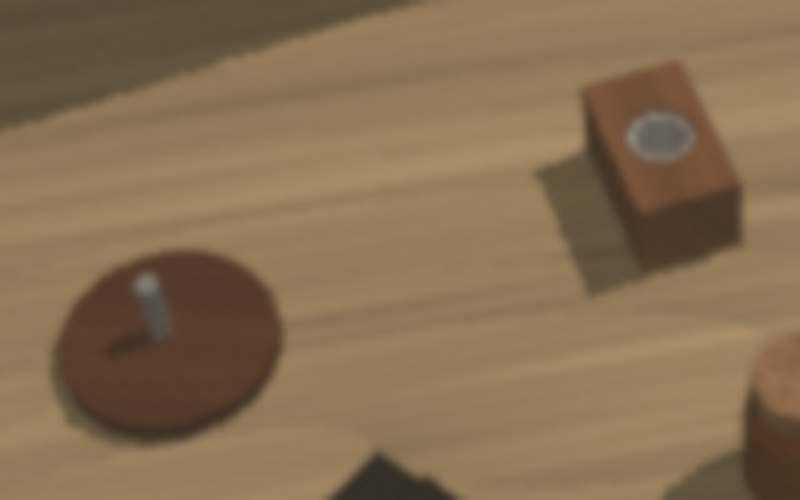

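```bash
python3 -m inch '[[410,-241,0,0,0,7.3,1],[410,-241,0,0,0,7.3,1],[410,-241,0,0,0,7.3,1],[410,-241,0,0,0,7.3,1],[410,-241,0,0,0,7.3,1],[410,-241,0,0,0,7.3,1],[410,-241,0,0,0,7.3,1],[410,-241,0,0,0,7.3,1],[410,-241,0,0,0,7.3,1],[410,-241,0,0,0,7.3,1],[410,-241,0,0,0,7.3,1],[410,-241,0,0,0,7.3,1]]' 40; python3 -m inch '[[0,0,0,0,0,0,1],[0,0,0,0,0,0,1],[0,0,0,0,0,0,1]]'
python3 - <<'E'
from h import *
m=camera_model("wrist"); im=capture("wrist"); cv2.imwrite("pics/w1.png",im); np.save("m1.npy",m,allow_pickle=True)
s=sense();print(s["tcp_pos"],s["contact_force"],rotT(s).as_matrix()[:2,0])
for t in ("stand","foot_top"):
    r=trace("wrist",t); print(t,[(x["score"],x["position"]) for x in r])
E
```

```text
time_s: 1.95
tcp_pos: [0.4953, -0.2665, 0.2315]
tcp_rot: [-0.0, 0.998, 0.063, 0.0]
contact_force: [-0.3, -0.6, 0.7]
width: 0.998
time_s: 2.2
tcp_pos: [0.4924, -0.2701, 0.2313]
tcp_rot: [0.0, 0.998, 0.062, -0.0]
contact_force: [0.2, -0.3, -0.1]
width: 1.002
[ 0.49221434 -0.27040822  0.23131273] [-0.5501709  -0.31045465 -0.16083009] [0.99237197 0.12327962]
stand [(0.67, [278.0, 139.8])]
foot_top [(0.58, [275.8, 140.4])]
```

View pics/w1.png

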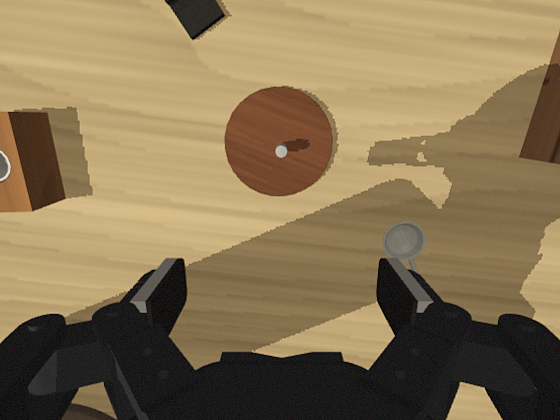

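The wrist view shows the stand's foot centred near (278,141), with the bright peg end at (281,152).

Run:
```python
from h import *
m=np.load("m1.npy",allow_pickle=True).item()
im=cv2.imread("pics/w1.png")
g=im.max(axis=2).astype(int); sat=im.max(2).astype(int)-im.min(2)
sub=np.zeros(g.shape,bool); sub[100:185,235:325]=1
pk=(sub&(sat<40)&(g>130)); ys,xs=np.nonzero(pk); print("peg px",len(xs),xs.mean(),ys.mean(),xs.min(),xs.max(),ys.min(),ys.max())
pp=np.array([xs.mean(),ys.mean()]); P=back(m,pp,.057); print("peg",P)
r=trace("wrist","stand")[0]["region"].astype(np.uint8)
# own foot segmentation: reddish
b,gg,rr=[im[...,i].astype(float) for i in range(3)]
mk=((rr>1.5*gg)&(rr>60)); mk2=np.zeros_like(mk); mk2[75:205,215:345]=mk[75:205,215:345]
for nm,mm in (("net",r),("col",mk2.astype(np.uint8))):
    c,_=cv2.findContours(mm,cv2.RETR_EXTERNAL,cv2.CHAIN_APPROX_NONE); c=max(c,key=cv2.contourArea)
    w=np.array([back(m,p,.015)[:2] for p in c[:,0]],np.float32)*1000
    print(nm,cv2.fitEllipse(w),cv2.minEnclosingCircle(w))
mt=camera_model("top");print("top peg exp px",proj(mt,P), "scene",proj(camera_model("scene"),P))
```

```text
peg px 119 280.61344537815125 151.2016806722689 275 286 145 157
peg [ 0.52738243 -0.26533517  0.057     ]
net ((530.5321044921875, -262.25250244140625), (117.61723327636719, 118.46634674072266), 112.69507598876953) ((530.4067993164062, -262.37799072265625), 60.23702621459961)
col ((531.1412963867188, -261.94476318359375), (116.38460540771484, 116.57173919677734), 11.041531562805176) ((531.19970703125, -261.9493408203125), 58.96117401123047)
top peg exp px [372.58036738 218.66783853] scene [177.95404063 215.34474165]
```

```bash
python3 -m inch '[[-16,-290,0,0,0,0,1],[-16,-290,0,0,0,0,1],[-16,-290,0,0,0,0,1],[-16,-290,0,0,0,0,1],[-16,-290,0,0,0,0,1],[-16,-290,0,0,0,0,1],[-16,-290,0,0,0,0,1],[-16,-290,0,0,0,0,1],[-16,-290,0,0,0,0,1],[-16,-290,0,0,0,0,1],[-16,-290,0,0,0,0,1]]'
python3 - <<'E'
from h import *
m=camera_model("wrist"); im=capture("wrist"); cv2.imwrite("pics/w2.png",im); np.save("m2.npy",m,allow_pickle=True)
s=sense();print(s["time_s"],s["tcp_pos"],s["contact_force"],rotT(s).as_matrix()[:2,0])
E
```

```text
time_s: 3.32
tcp_pos: [0.4413, 0.0148, 0.2313]
tcp_rot: [0.0, 0.998, 0.061, 0.0]
contact_force: [-0.6, 0.2, -0.2]
width: 1.006
3.3667 [0.4412199  0.01472776 0.23122464] [ 0.95297542  0.31476762 -0.08222297] [0.99253976 0.12192142]
```

View pics/w2.png

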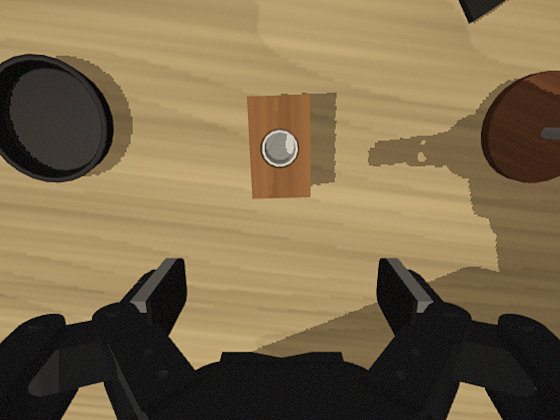

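The block's top is centred near (280,147), with the glass rim centred at (280,148). The dish is partly visible at the left, around (52,118).

Run:
```python
from h import *
m=np.load("m2.npy",allow_pickle=True).item()
im=cv2.imread("pics/w2.png")
b,g,r=[im[...,i].astype(float) for i in range(3)]
hsv=cv2.cvtColor(im,cv2.COLOR_BGR2HSV)
print(hsv[110,262],hsv[110,240],hsv[180,300],hsv[120,325])
mk=((r>1.45*g)&(r>70)).astype(np.uint8)
z=np.zeros_like(mk); z[80:215,235:330]=mk[80:215,235:330]
z=cv2.morphologyEx(z,cv2.MORPH_OPEN,np.ones((3,3)))
c,_=cv2.findContours(z,cv2.RETR_EXTERNAL,cv2.CHAIN_APPROX_NONE); c=max(c,key=cv2.contourArea)
w=np.array([back(m,p,.054)[:2] for p in c[:,0]],np.float32)*1000
rect=cv2.minAreaRect(w);print(rect)
# glass
sat=hsv[...,1]; q=np.zeros_like(z); q[120:175,255:305]=(sat[120:175,255:305]<80)
q=cv2.morphologyEx(q,cv2.MORPH_CLOSE,np.ones((5,5)))
c2,_=cv2.findContours(q,cv2.RETR_EXTERNAL,cv2.CHAIN_APPROX_NONE); c2=max(c2,key=cv2.contourArea)
w2=np.array([back(m,p,.052)[:2] for p in c2[:,0]],np.float32)*1000
print(cv2.fitEllipse(w2))
vis=im.copy(); cv2.drawContours(vis,[c,c2],-1,(0,255,0),1); cv2.imwrite("pics/w2v.png",cv2.resize(vis[80:215,235:345],None,fx=5,fy=5,interpolation=0))
```

```text
[ 14 157 151] [ 20 104 177] [ 14 160 147] [ 18 110 114]
((478.7536926269531, 20.957529067993164), (98.56674194335938, 58.55467224121094), 8.681802749633789)
((478.69091796875, 21.016132354736328), (35.147666931152344, 35.987396240234375), 91.7884521484375)
```

View pics/w2v.png

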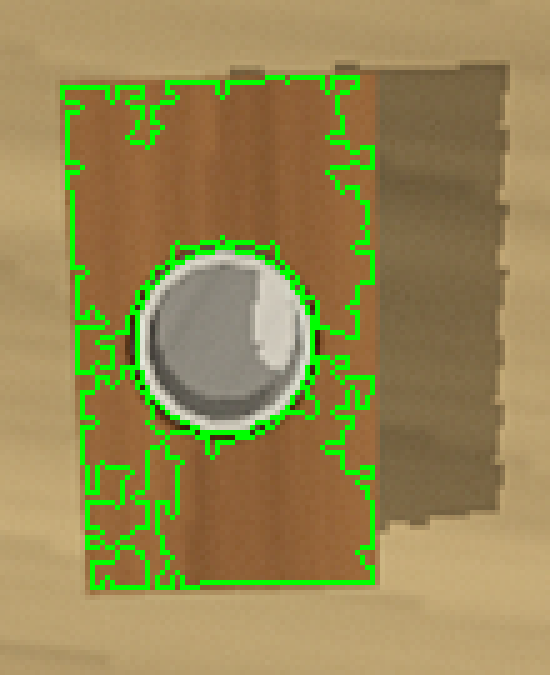

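```bash
python3 -m inch '[[38,-2,30,0,0,-1.7,1],[38,-2,60,0,0,-1.7,1],[38,-2,90,0,0,-1.7,1],[38,-2,120,0,0,-1.7,1],[38,-2,120,0,0,-1.7,1],[38,-2,150,0,0,-1.7,1],[38,-2,180,0,0,-1.7,1],[38,-2,200,0,0,-1.7,1],[38,-2,211,0,0,-1.7,1],[38,-2,211,0,0,-1.7,1],[38,-2,211,0,0,-1.7,1]]'
python3 - <<'E'
from h import *
m=camera_model("wrist"); im=capture("wrist"); cv2.imwrite("pics/w3.png",im)
s=sense();print(s["time_s"],s["tcp_pos"],s["contact_force"],rotT(s).as_matrix()[:2,0])
E
```

```text
time_s: 4.28
tcp_pos: [0.4789, 0.022, 0.021]
tcp_rot: [0.0, 0.997, 0.076, 0.0]
contact_force: [-0.3, -0.2, 0.4]
width: 1.002
4.3333 [0.47914703 0.0220867  0.02148464] [0.45422827 0.01496099 0.28138952] [0.98829952 0.15252065]
```

View pics/w3.png

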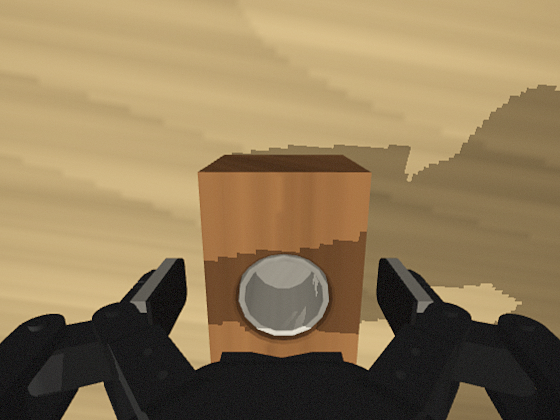

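The block sits centred between the fingers, with the glass centred at (284,294), so I'll close the gripper.

```bash
python3 -m inch '[[0,0,0,0,0,0,0.5],[0,0,0,0,0,0,0.5],[0,0,0,0,0,0,0.5],[0,0,0,0,0,0,0.5],[0,0,0,0,0,0,0.5],[0,0,0,0,0,0,0.5]]' 60
python3 -m inch '[[0,0,-4,0,0,0,0.5],[0,0,-10,0,0,0,0.5],[0,0,-25,0,0,0,0.5],[0,0,-50,0,0,0,0.5],[0,0,-80,0,0,0,0.5],[0,0,-80,0,0,0,0.5],[0,0,-80,0,0,0,0.5]]'
python3 - <<'E'
from h import *
m=camera_model("wrist"); im=capture("wrist"); cv2.imwrite("pics/w4.png",im)
cv2.imwrite("pics/s4.png",capture("scene")[110:260,200:400].repeat(3,0).repeat(3,1))
s=sense();print(s["time_s"],s["tcp_pos"],s["contact_force"],s["width"],rotT(s).as_matrix()[:2,0])
E
```

```text
time_s: 4.83
tcp_pos: [0.479, 0.0225, 0.0217]
tcp_rot: [0.0, 0.997, 0.077, 0.001]
contact_force: [-1.6, -3.5, 11.4]
width: 0.692
time_s: 5.42
tcp_pos: [0.4788, 0.0228, 0.1016]
tcp_rot: [0.0, 0.997, 0.077, 0.001]
contact_force: [-0.1, 0.1, -4.5]
width: 0.693
5.5167 [0.47778797 0.02281019 0.09971511] [ 0.36237392 -0.8098406  -5.25555704] 0.6947806584187048 [0.98814674 0.15350911]
```

View pics/w4.png

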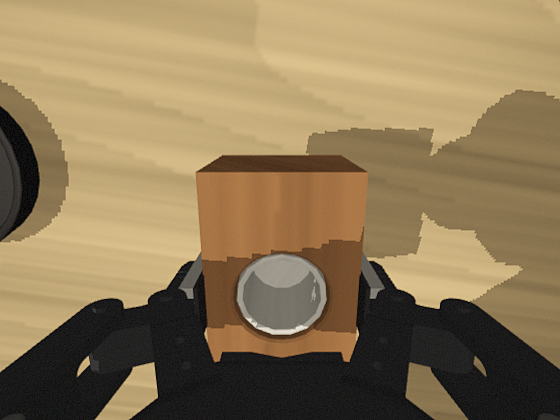

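View pics/s4.png

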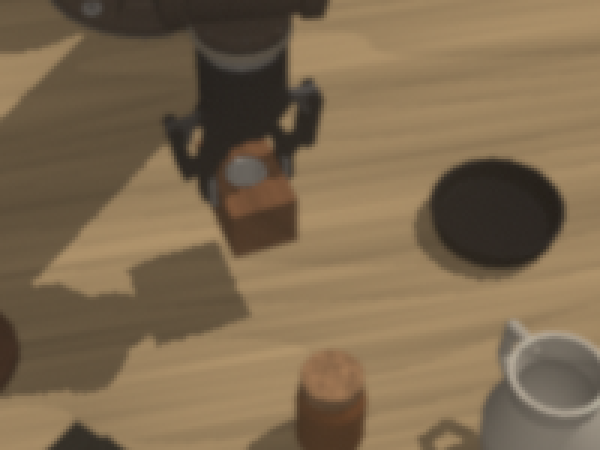

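Run:
```python
from h import *
m=camera_model("wrist"); im=capture("wrist"); s=sense()
hsv=cv2.cvtColor(im,cv2.COLOR_BGR2HSV); sat=hsv[...,1]
q=np.zeros(sat.shape,np.uint8); q[245:345,225:340]=(sat[245:345,225:340]<70)
q=cv2.morphologyEx(q,cv2.MORPH_CLOSE,np.ones((7,7)))
c,_=cv2.findContours(q,cv2.RETR_EXTERNAL,cv2.CHAIN_APPROX_NONE); c=max(c,key=cv2.contourArea)
print(cv2.fitEllipse(c))
w=np.array([back(m,p,s["tcp_pos"][2]+.0305)[:2] for p in c[:,0]],np.float32)*1000
e=cv2.fitEllipse(w);print(e,s["tcp_pos"])
R=rotT(s).as_matrix();print("glass in tool",R.T@(np.append(np.array(e[0])/1000,s["tcp_pos"][2]+.0305)-s["tcp_pos"]))
peg=np.array([.5274,-.2653]);d=peg-np.array(e[0])/1000
print("move tool mm",R.T@np.append(d,0)*1000, "tilt",R[:,2])
```

```text
((281.2557678222656, 293.6209411621094), (80.7760009765625, 89.57866668701172), 88.94168090820312)
((478.0408630371094, 22.517377853393555), (35.19473648071289, 35.79597091674805), 91.8017807006836) [0.4777089  0.02277312 0.0993731 ]
glass in tool [ 0.00023488  0.00029319 -0.03050057]
move tool mm [ 4.61444385e+00  2.91982641e+02 -1.08251308e-01] tilt [-1.79928443e-03  6.75434602e-05 -9.99998379e-01]
```

```bash
python3 -m inch '[[0,20,0,0,0,0,0.5],[1,50,0,0,0,0,0.5],[2,85,0,0,0,0,0.5],[2,120,0,0,0,0,0.5],[3,155,0,0,0,0,0.5],[3,190,0,0,0,0,0.5],[4,225,0,0,0,0,0.5],[4,255,0,0,0,0,0.5],[5,280,0,0,0,0,0.5],[5,292,0,0,0,0,0.5],[5,292,0,0,0,0,0.5],[5,292,0,0,0,0,0.5]]'
python3 - <<'E'
from h import *
capture("wrist")
for n,(r0,r1,c0,c1) in (("scene",(150,270,110,270)),("top",(170,270,300,433))):
    im=capture(n); cv2.imwrite(f"pics/{n}5.png",cv2.resize(im[r0:r1,c0:c1],None,fx=5,fy=5,interpolation=cv2.INTER_CUBIC))
s=sense();print(s["time_s"],s["tcp_pos"],s["contact_force"],s["width"],rotT(s).as_matrix())
R=rotT(s).as_matrix()
g=s["tcp_pos"]+R@np.array([.0002,.0003,-.0305]);print(g, "to go",R.T@(np.array([.5274,-.2653,g[2]])-g)*1000)
E
```

```text
time_s: 6.57
tcp_pos: [0.5273, -0.2647, 0.0989]
tcp_rot: [-0.001, 0.997, 0.076, -0.001]
contact_force: [-0.2, -0.3, -5.2]
width: 0.69
6.7167 [ 0.52779165 -0.26368497  0.09979673] [-0.30723375 -0.07711459 -4.85965614] 0.6912169684732776 [[ 9.87992160e-01  1.54499236e-01 -1.21549748e-03]
 [ 1.54500327e-01 -9.87992362e-01  8.60842201e-04]
 [-1.06790277e-03 -1.03830010e-03 -9.99998891e-01]]
[ 0.52807267 -0.26397673  0.13029618] to go [-8.69038414e-01  1.20345799e+00 -3.21502386e-04]
```

View pics/scene5.png

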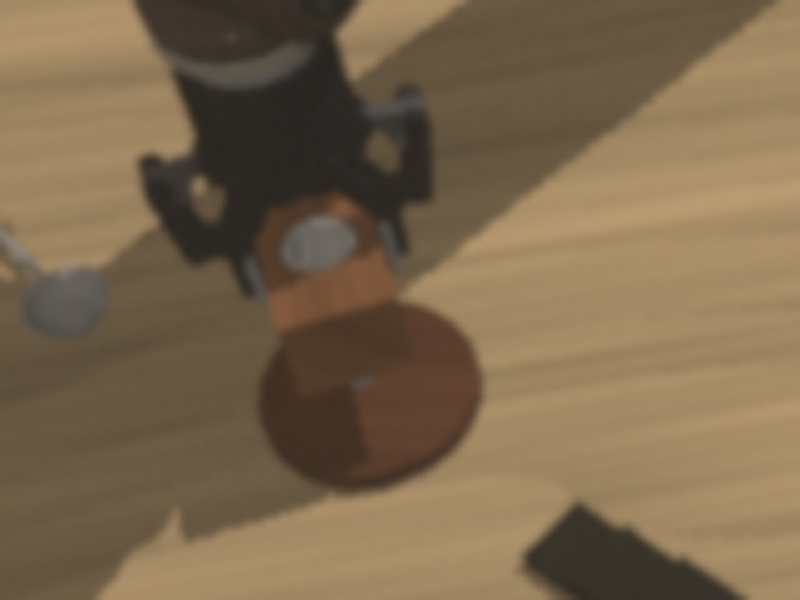

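View pics/top5.png

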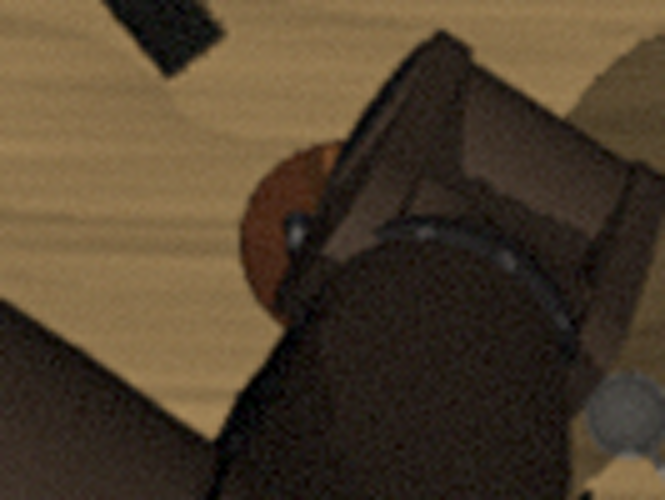

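```bash
python3 -m inch '[[-1,1,5,0,0,0,0.5],[-1,1,10,0,0,0,0.5],[-1,1,14,0,0,0,0.5],[-1,1,17,0,0,0,0.5],[-1,1,18,0,0,0,0.5],[-1,1,18,0,0,0,0.5]]'
python3 -m inch '[[0,0,1,0,0,0,0.5],[0,0,2,0,0,0,0.5],[0,0,3,0,0,0,0.5],[0,0,3.5,0,0,0,0.5],[0,0,4,0,0,0,0.5]]'
python3 - <<'E'
from h import *
s=sense();print(s["time_s"],s["tcp_pos"],s["contact_force"],s["moment"],s["width"])
R=rotT(s).as_matrix()
g=s["tcp_pos"]+R@np.array([.0002,.0003,-.0305]);print(g, "to go",R.T@(np.array([.5274,-.2653,g[2]])-g)*1000)
E
```

```text
time_s: 7.22
tcp_pos: [0.5272, -0.2661, 0.0819]
tcp_rot: [-0.0, 0.997, 0.077, -0.0]
contact_force: [0.2, 0.5, -4.5]
width: 0.692
time_s: 7.63
tcp_pos: [0.5273, -0.2662, 0.0783]
tcp_rot: [0.0, 0.997, 0.077, 0.0]
contact_force: [-0.2, -0.1, -5.2]
width: 0.693
7.6333 [ 0.52728565 -0.2662393   0.07830737] [-0.23508752 -0.14285727 -5.16103469] [ 0.01077111 -0.01441351 -0.01545996] 0.6932061394409473
[ 0.52752666 -0.26650077  0.10880742] to go [ 5.90508100e-02 -1.20598817e+00 -1.80295420e-04]
```

```bash
python3 -m inch '[[0,-1,0,0,0,0,0.5],[0,-1,0,0,0,0,0.5],[0,-1,1,0,0,0,0.5],[0,-1,2,0,0,0,0.5],[0,-1,2.5,0,0,0,0.5],[0,-1,2.5,0,0,0,0.5]]'
python3 -m inch '[[0,0,1,0,0,0,0.5],[0,0,2,0,0,0,0.5],[0,0,3,0,0,0,0.5],[0,0,3,0,0,0,0.5]]'
```

```text
time_s: 8.13
tcp_pos: [0.5271, -0.2652, 0.0756]
tcp_rot: [-0.0, 0.997, 0.077, -0.0]
contact_force: [-0.1, 0.1, -4.2]
width: 0.695
time_s: 8.47
tcp_pos: [0.527, -0.2651, 0.0725]
tcp_rot: [-0.0, 0.997, 0.077, -0.0]
contact_force: [0.7, 0.7, -5.0]
width: 0.689
```

The block's underside is now about 6 mm below the peg end and I feel no force, so the peg is in the hole. I'll push on gently.

```bash
python3 -m inch '[[0,0,1.5,0,0,0,0.5],[0,0,3,0,0,0,0.5],[0,0,4,0,0,0,0.5],[0,0,5,0,0,0,0.5],[0,0,6,0,0,0,0.5],[0,0,7,0,0,0,0.5]]'
python3 -m inch '[[0,0,1,0,0,0,0.5],[0,0,2,0,0,0,0.5],[0,0,3,0,0,0,0.5],[0,0,4,0,0,0,0.5],[0,0,5,0,0,0,0.5],[0,0,6,0,0,0,0.5]]'
```

```text
time_s: 8.97
tcp_pos: [0.5274, -0.2654, 0.0662]
tcp_rot: [0.0, 0.997, 0.077, 0.0]
contact_force: [-0.2, -0.4, 3.3]
width: 0.69
time_s: 9.47
tcp_pos: [0.5272, -0.2652, 0.0597]
tcp_rot: [0.0, 0.997, 0.077, 0.0]
contact_force: [0.3, -0.7, 2.7]
width: 0.694
```

```bash
python3 -m inch '[[0,0,1.5,0,0,0,0.5],[0,0,3,0,0,0,0.5],[0,0,4.5,0,0,0,0.5],[0,0,6,0,0,0,0.5],[0,0,7.5,0,0,0,0.5],[0,0,9,0,0,0,0.5],[0,0,10.5,0,0,0,0.5],[0,0,12,0,0,0,0.5]]'
python3 -m inch '[[0,0,1.5,0,0,0,0.5],[0,0,3,0,0,0,0.5],[0,0,4.5,0,0,0,0.5],[0,0,6,0,0,0,0.5],[0,0,6.5,0,0,0,0.5],[0,0,7,0,0,0,0.5]]'
python3 - <<'E'
from h import *
cv2.imwrite("pics/w6.png",capture("wrist")); s=sense(); print(s["tcp_pos"],s["contact_force"])
E
```

```text
time_s: 10.13
tcp_pos: [0.5271, -0.2651, 0.0475]
tcp_rot: [-0.0, 0.997, 0.077, -0.0]
contact_force: [1.6, 1.3, -2.4]
width: 0.69
time_s: 10.63
tcp_pos: [0.5271, -0.2652, 0.0407]
tcp_rot: [0.0, 0.997, 0.077, -0.0]
contact_force: [1.2, 0.0, -2.5]
width: 0.692
[ 0.527045   -0.2651785   0.04063494] [ 1.70464941  1.01741592 -3.00484085]
```

View pics/w6.png

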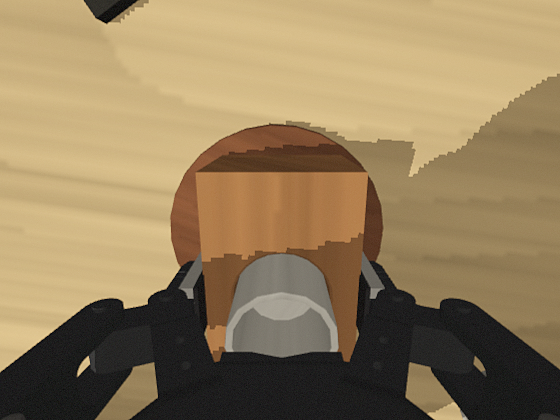

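The glass stands up out of the block, with its rim near (281,318). About 4 mm remain.

```bash
python3 -m inch '[[0,0,0.7,0,0,0,0.5],[0,0,1.4,0,0,0,0.5],[0,0,2,0,0,0,0.5],[0,0,2.5,0,0,0,0.5],[0,0,3,0,0,0,0.5]]'
python3 -m inch '[[0,0,0.3,0,0,0,0.5],[0,0,0.6,0,0,0,0.5],[0,0,0.8,0,0,0,0.5],[0,0,1,0,0,0,0.5]]'
```

```text
time_s: 11.1
tcp_pos: [0.5271, -0.2652, 0.0378]
tcp_rot: [0.0, 0.997, 0.077, -0.0]
contact_force: [0.5, 0.8, -2.5]
width: 0.697
time_s: 11.43
tcp_pos: [0.5271, -0.2652, 0.0368]
tcp_rot: [0.0, 0.997, 0.077, -0.0]
contact_force: [-1.7, 0.3, -0.5]
width: 0.691
```

```bash
python3 -m inch '[[0,0,0.3,0,0,0,0.5],[0,0,0.6,0,0,0,0.5]]'; python3 -m inch '[[0,0,0.3,0,0,0,0.5],[0,0,0.5,0,0,0,0.5]]'
```

```text
time_s: 11.6
tcp_pos: [0.5271, -0.2652, 0.0367]
tcp_rot: [0.0, 0.997, 0.077, 0.0]
contact_force: [-3.8, 2.8, 9.0]
width: 0.687
time_s: 11.77
tcp_pos: [0.5271, -0.2652, 0.0367]
tcp_rot: [0.0, 0.997, 0.077, 0.0]
contact_force: [-6.4, 2.1, 13.5]
width: 0.691
```

It's seated: the height stays at 0.0367 while the force rises to 13 N. I'll release the block.

```bash
python3 -m inch '[[0,0,-0.6,0,0,0,0.5],[0,0,-0.6,0,0,0,0.74],[0,0,-0.6,0,0,0,0.85],[0,0,-0.6,0,0,0,1],[0,0,-0.6,0,0,0,1],[0,0,-0.6,0,0,0,1]]'
python3 - <<'E'
from h import *
cv2.imwrite("pics/w7.png",capture("wrist")); s=sense(); print(s["time_s"],s["tcp_pos"],s["contact_force"])
E
```

```text
time_s: 12.27
tcp_pos: [0.5272, -0.2653, 0.0362]
tcp_rot: [0.0, 0.997, 0.077, -0.0]
contact_force: [0.3, 0.4, 1.1]
width: 1.0
12.3167 [ 0.52714501 -0.26528281  0.03623284] [0.60225972 0.64799975 0.05124139]
```

View pics/w7.png

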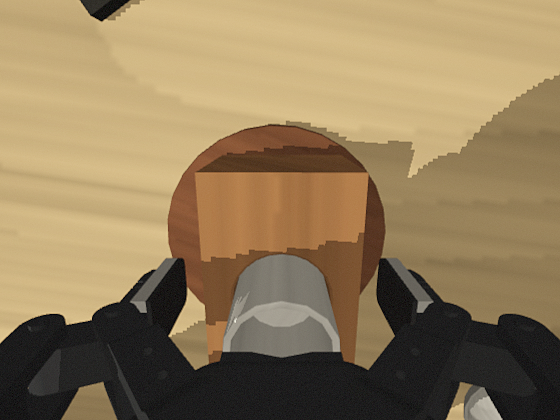

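```bash
python3 -m inch '[[0,0,-10,0,0,0,1],[0,0,-20,0,0,0,1],[0,0,-28,0,0,0,1],[0,0,-32,0,0,0,1],[0,0,-32,0,0,0,1],[0,0,-32,0,0,0,1]]'
python3 - <<'E'
from h import *
cv2.imwrite("pics/w8.png",capture("wrist")); im=capture("scene"); cv2.imwrite("pics/s8.png",cv2.resize(im[150:270,110:270],None,fx=5,fy=5,interpolation=cv2.INTER_CUBIC)); s=sense(); print(s["time_s"],s["tcp_pos"],s["contact_force"])
E
```

```text
time_s: 12.82
tcp_pos: [0.5272, -0.2653, 0.0688]
tcp_rot: [0.0, 0.997, 0.077, 0.0]
contact_force: [-0.7, -0.1, -0.5]
width: 0.996
12.9167 [ 0.52700298 -0.26516023  0.06814337] [-0.04650417  0.1557077   0.2352502 ]
```

View pics/w8.png

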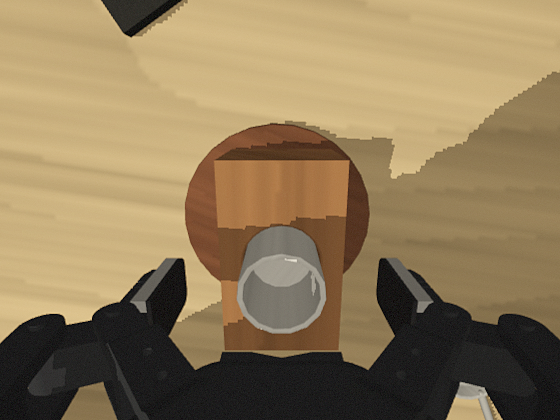

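View pics/s8.png

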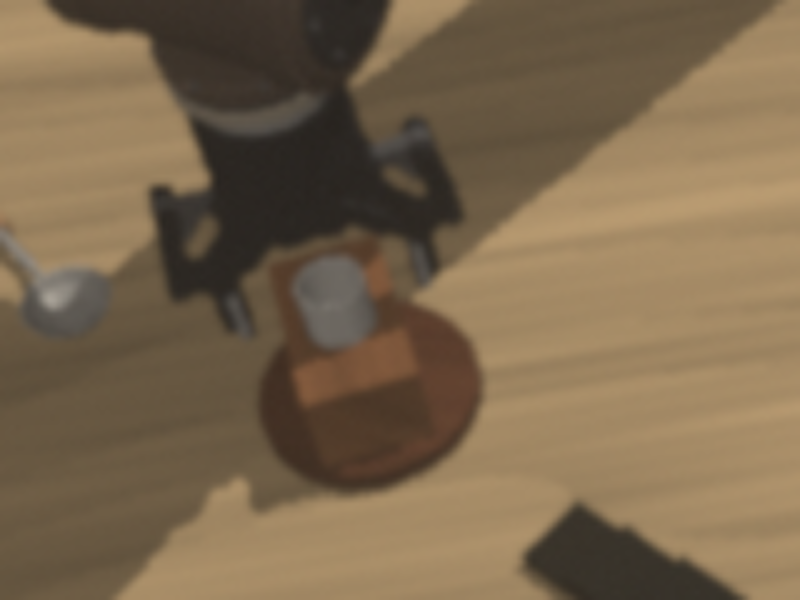

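The block is flat on the foot and the glass is raised, with its rim centred between the open fingers at (281,293). I'll grip it.

```bash
python3 -m inch '[[0,0,0,0,0,0,0.6],[0,0,0,0,0,0,0.5],[0,0,0,0,0,0,0.4],[0,0,0,0,0,0,0.25],[0,0,0,0,0,0,0.25],[0,0,0,0,0,0,0.25],[0,0,0,0,0,0,0.25],[0,0,0,0,0,0,0.25]]' 30
python3 -m inch '[[0,0,-3,0,0,0,0.25],[0,0,-8,0,0,0,0.25],[0,0,-16,0,0,0,0.25],[0,0,-30,0,0,0,0.25],[0,0,-50,0,0,0,0.25],[0,0,-70,0,0,0,0.25],[0,0,-90,0,0,0,0.25],[0,0,-90,0,0,0,0.25],[0,0,-90,0,0,0,0.25]]'
python3 - <<'E'
from h import *
cv2.imwrite("pics/w9.png",capture("wrist")); im=capture("scene"); cv2.imwrite("pics/s9.png",cv2.resize(im[130:270,110:270],None,fx=4,fy=4,interpolation=cv2.INTER_CUBIC)); s=sense(); print(s["time_s"],s["tcp_pos"],s["contact_force"])
E
```

```text
time_s: 13.58
tcp_pos: [0.5271, -0.2652, 0.0683]
tcp_rot: [0.0, 0.997, 0.077, -0.0]
contact_force: [-0.1, -0.5, 1.9]
width: 0.397
time_s: 14.33
tcp_pos: [0.5274, -0.2654, 0.1596]
tcp_rot: [0.001, 0.997, 0.077, 0.001]
contact_force: [-1.3, 0.1, -1.6]
width: 0.398
14.4333 [ 0.52674913 -0.26497147  0.1577765 ] [ 0.0059758  -0.20716359 -2.41469497]
```

View pics/w9.png

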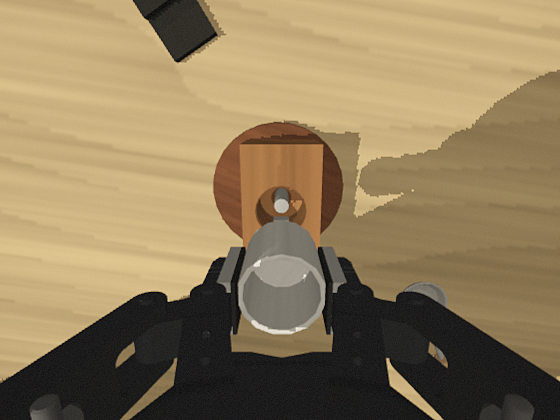

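View pics/s9.png

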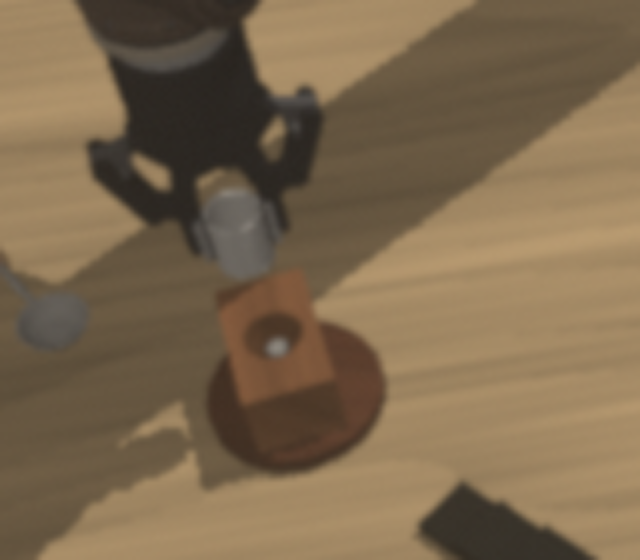

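```bash
python3 -m inch '[[0,-15,0,0,0,0,0.25],[0,-40,0,0,0,0,0.25],[0,-75,0,0,0,0,0.25],[-2,-110,0,0,0,0,0.25],[-3,-145,0,0,0,0,0.25],[-4,-180,0,0,0,0,0.25],[-5,-215,0,0,0,0,0.25],[-6,-250,0,0,0,0,0.25],[-7,-285,0,0,0,0,0.25],[-8,-320,0,0,0,0,0.25],[-9,-355,0,0,0,0,0.25],[-10,-390,0,0,0,0,0.25]]'
python3 -m inch '[[0,-30,0,0,0,0,0.25],[0,-60,0,0,0,0,0.25],[0,-90,0,0,0,0,0.25],[0,-115,0,0,0,0,0.25],[0,-135,0,0,0,0,0.25],[0,-146,0,0,0,0,0.25],[0,-146,0,0,0,0,0.25],[0,-146,0,0,0,0,0.25]]'
python3 - <<'E'
from h import *
m=camera_model("wrist"); s=sense(); im=capture("wrist"); cv2.imwrite("pics/w10.png",im); print(s["time_s"],s["tcp_pos"],s["contact_force"],rotT(s).as_matrix()[:2,0])
np.save("m10.npy",m,allow_pickle=True)
r=trace("wrist","dish")
for x in r[:2]:
    c,_=cv2.findContours(x["region"].astype(np.uint8),cv2.RETR_EXTERNAL,cv2.CHAIN_APPROX_NONE); c=max(c,key=cv2.contourArea)
    w=np.array([back(m,p,.026)[:2] for p in c[:,0]],np.float32)*1000
    print(x["score"],x["position"],cv2.fitEllipse(w),cv2.minEnclosingCircle(w), w.min(0),w.max(0))
E
```

```text
time_s: 15.43
tcp_pos: [0.4558, 0.1206, 0.1576]
tcp_rot: [0.0, 0.997, 0.077, -0.001]
contact_force: [1.6, 1.4, -0.7]
width: 0.397
time_s: 16.1
tcp_pos: [0.4344, 0.2628, 0.1577]
tcp_rot: [0.0, 0.997, 0.078, -0.001]
contact_force: [-0.9, -0.1, -1.4]
width: 0.396
16.1 [0.43439386 0.26281611 0.15771225] [-0.92513886 -0.10334317 -1.35204115] [0.98797443 0.15461318]
0.73 [276.5, 146.7] ((473.7675476074219, 269.3585510253906), (127.91761779785156, 128.81976318359375), 16.788089752197266) ((473.79046630859375, 269.4606018066406), 65.29167175292969) [409.4156  204.18434] [538.0576  333.80792]
```

View pics/w10.png

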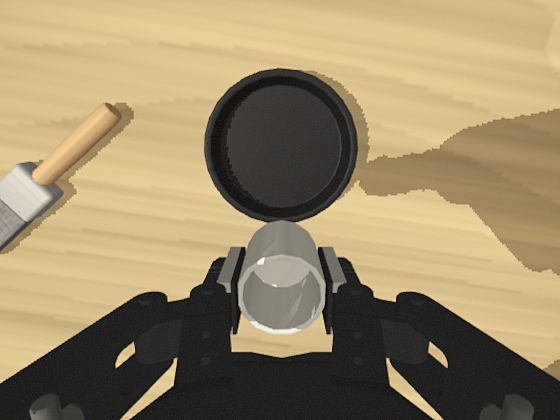

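The dish is centred at (0.474,0.269) by all three measurements. I'll move over it and lower the glass.

```bash
python3 -m inch '[[15,0,0,0,0,0,0.25],[32,0,10,0,0,0,0.25],[40,-0.5,30,0,0,0,0.25],[40,-0.5,55,0,0,0,0.25],[40,-0.5,80,0,0,0,0.25],[40,-0.5,100,0,0,0,0.25],[40,-0.5,115,0,0,0,0.25],[40,-0.5,124,0,0,0,0.25],[40,-0.5,130,0,0,0,0.25],[40,-0.5,132,0,0,0,0.25],[40,-0.5,132,0,0,0,0.25]]'
python3 -m inch '[[0,0,1,0,0,0,0.25],[0,0,2,0,0,0,0.25],[0,0,3,0,0,0,0.25],[0,0,4,0,0,0,0.25],[0,0,5,0,0,0,0.25]]'
```

```text
time_s: 17.12
tcp_pos: [0.4747, 0.2692, 0.0264]
tcp_rot: [0.0, 0.997, 0.077, 0.0]
contact_force: [0.7, -0.3, -0.2]
width: 0.4
time_s: 17.53
tcp_pos: [0.4745, 0.2696, 0.0214]
tcp_rot: [-0.0, 0.997, 0.077, 0.0]
contact_force: [0.4, -0.4, 0.2]
width: 0.4
```

```bash
python3 -m inch '[[0,0,0.5,0,0,0,0.25],[0,0,1,0,0,0,0.25],[0,0,1.3,0,0,0,0.25]]';python3 -m inch '[[0,0,0.3,0,0,0,0.25],[0,0,0.6,0,0,0,0.25]]'
python3 - <<'E'
from h import *
cv2.imwrite("pics/w11.png",capture("wrist")); s=sense(); print(s["time_s"],s["tcp_pos"],s["contact_force"])
E
```

```text
time_s: 17.78
tcp_pos: [0.4744, 0.2695, 0.0199]
tcp_rot: [0.0, 0.997, 0.077, -0.0]
contact_force: [0.0, 0.5, -1.9]
width: 0.399
time_s: 17.95
tcp_pos: [0.4745, 0.2696, 0.0193]
tcp_rot: [0.0, 0.997, 0.077, 0.0]
contact_force: [0.2, -0.1, -1.7]
width: 0.395
18.0 [0.47444133 0.26952572 0.01928522] [-0.31936665  0.13905251 -0.74963615]
```

View pics/w11.png

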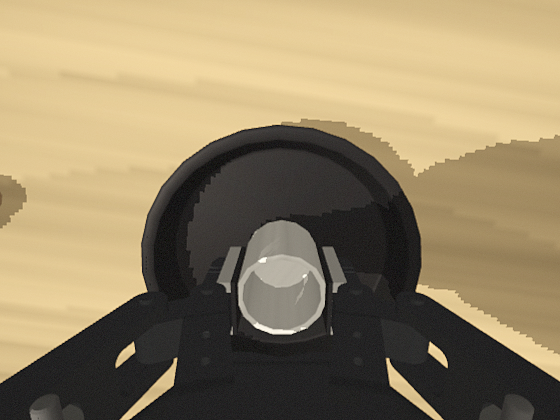

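The glass is inside the dish, with its rim at (281,293). I'll feel for the floor over the last bit.

```bash
python3 -m inch '[[0,0,0.3,0,0,0,0.25],[0,0,0.5,0,0,0,0.25]]';python3 -m inch '[[0,0,0.3,0,0,0,0.25],[0,0,0.5,0,0,0,0.25]]'
```

```text
time_s: 18.17
tcp_pos: [0.4745, 0.2695, 0.0192]
tcp_rot: [0.0, 0.997, 0.077, 0.0]
contact_force: [-1.6, -0.8, 7.7]
width: 0.4
time_s: 18.33
tcp_pos: [0.4746, 0.2695, 0.0192]
tcp_rot: [-0.0, 0.997, 0.077, 0.0]
contact_force: [-3.9, -1.6, 14.8]
width: 0.397
```

The glass is on the floor at 15 N. I'll ease off and release.

```bash
python3 -m inch '[[0,0,-0.6,0,0,0,0.25],[0,0,-0.8,0,0,0,0.25],[0,0,-0.8,0,0,0,0.45],[0,0,-0.8,0,0,0,0.5],[0,0,-0.8,0,0,0,0.6],[0,0,-0.8,0,0,0,0.65],[0,0,-0.8,0,0,0,0.65],[0,0,-0.8,0,0,0,0.65]]'
python3 - <<'E'
from h import *
cv2.imwrite("pics/w12.png",capture("wrist")); s=sense(); print(s["time_s"],s["tcp_pos"],s["contact_force"],s["width"])
E
```

```text
time_s: 19.0
tcp_pos: [0.4745, 0.2695, 0.0191]
tcp_rot: [0.0, 0.997, 0.077, -0.0]
contact_force: [0.5, -0.1, -0.4]
width: 0.65
19.05 [0.4744562  0.26951013 0.01911028] [ 0.44152805 -0.90859672  0.24234201] 0.6509203794691767
```

View pics/w12.png

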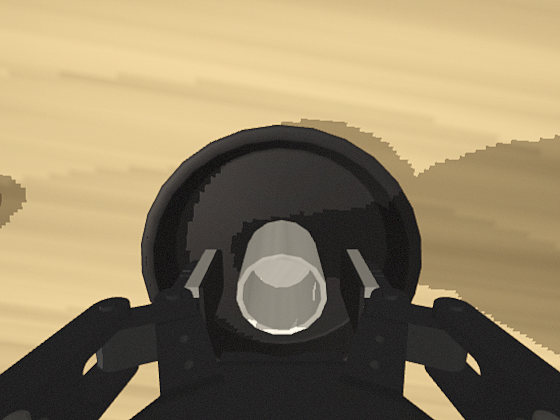

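The glass is released and standing, with its rim still at (282,293). I'll retreat straight up.

```bash
python3 -m inch '[[0,0,-8,0,0,0,0.65],[0,0,-20,0,0,0,0.65],[0,0,-40,0,0,0,0.65],[0,0,-70,0,0,0,0.65],[0,0,-105,0,0,0,0.65],[0,0,-140,0,0,0,0.65],[0,0,-150,0,0,0,0.65]]'
python3 -m inch '[[-30,0,0,0,0,0,0.65],[-50,0,0,0,0,0,0.65],[-50,0,0,0,0,0,0.65],[-50,0,0,0,0,0,0.65]]'
python3 - <<'E'
from h import *
cv2.imwrite("pics/w13.png",capture("wrist"));cv2.imwrite("pics/s13.png",capture("scene"));cv2.imwrite("pics/t13.png",capture("top")); s=sense(); print(s["time_s"],s["tcp_pos"],s["contact_force"],s["width"])
E
```

```text
time_s: 19.63
tcp_pos: [0.4756, 0.2701, 0.1745]
tcp_rot: [-0.001, 0.997, 0.077, 0.003]
contact_force: [0.8, 0.2, -0.8]
width: 0.652
time_s: 19.97
tcp_pos: [0.4246, 0.2619, 0.1697]
tcp_rot: [-0.0, 0.997, 0.077, 0.0]
contact_force: [1.7, 0.1, 0.7]
width: 0.648
20.1167 [0.42582968 0.26203664 0.16919828] [-0.04109806 -0.35453521 -0.22652702] 0.6500049138196631
```

View pics/w13.png

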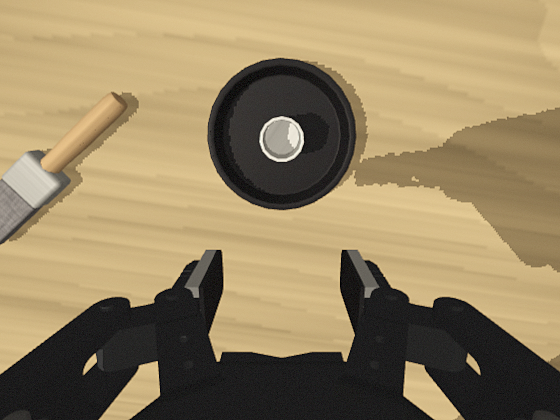

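View pics/s13.png

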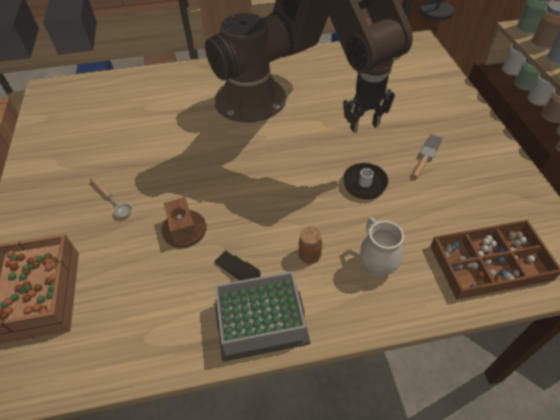

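View pics/t13.png

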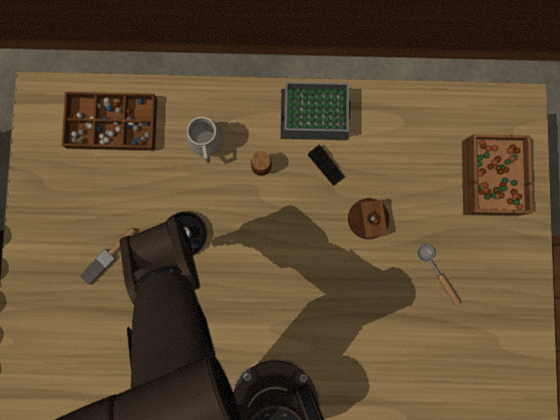

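The glass stands upright in the middle of the dish at (281,138) in the wrist view. The block is flat on the foot at (373,219) in the top view, and the other things are where they started.

```bash
python3 -c "
from station import *
print(finish_job())"
```

```text
the job is handed in; nothing more can be done
None
```

I handed the job in at about 20 s of the 64 s allowed; no verdict was reported.

- **Block and peg:** The wrist camera showed the peg about 5 mm from the foot's centre, as given. I lowered the block over it in small steps, felt no contact at the peg's mouth, and pushed the glass up against a light load. The block seated at the expected height with about 13 N, and I left it there.
- **Glass:** I gripped the raised glass, lifted it out, and lowered it into the ashtray until it touched the floor at about 15 N. Then I released it and pulled the arm back.
- **Last checks:** The final pictures show the glass upright near the middle of the ashtray and the block flat on the foot. The bystanders look unmoved. I judged their positions, and that of the ashtray, by eye rather than measuring them again. The wrist force is near zero and the gripper is clear.
- **Disagreements:** In the starting views, some detections in the scene camera were clearly wrong: the block was reported at the jar and the wedge at the jug. I used the top and wrist cameras for positions instead. No final check failed.

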